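# Knock the casting case's latch open and hold its sprung lid at the pointer

### The job

Take the wooden mallet by its handle, knock the casting case's sprung latch pin fully down with it so that the lid springs ajar, and set the mallet gently back down on the bench, clear of the case. Then lift the sprung lid by its front bar until it is in line with the preset pointer arm beside it, and finish there, with the gripper still holding the lid up at that angle. Touch the pin only with the mallet, and leave the pointer arm and the other things on the bench where they are.

Things in the scene. Friction and masses are not known exactly. Their poses are not given: they have to be found in the camera images.
- case: The casting case: a fixed grey steel box holding a white plaster mould, 180 (its x) x 220 (its y) x 100 mm tall, on a dark foot plate 210 x 250 mm. Origin: centre of its underside; +x points away from the robot to the lid's hinge. On its -y side, centred at (-50, -160) mm, stands the fixed latch housing, 50 x 58 x 128 mm tall; on its +y side a thin steel quadrant (y = 148 mm), up to 210 mm high.
- pin_top (a point): Centre of the top face of the knock pin: an upright steel pin with a mushroom head 28 mm across and 10 mm thick, standing 25 mm above the latch housing (its top is 153 mm above the bench). It slides straight down.
- pin (a joint): Travel of the knock pin, m: 0 is up, 0.012 is fully down against its stop. A spring pushes it back up (about 2 N at the top, 5 N at the bottom, so it rises again when let go). Pushing it down draws the latch bolt back off the lid's tongue; the bolt is clear at about 0.009.
- lid (a joint): Opening angle of the lid, rad: 0 is shut and level, grows as the front rises (to 1.3). Latched at the start, it can rise only about 0.02. With the pin struck fully down it springs ajar within 0.3 s, to 0.1 to 0.2, and stays there. Beyond that spring hinge and weight push it back: from nothing at ajar to 6 N across the bar (8 N straight up) at 0.85; let go, it falls back to ajar.
- lid_hinge (a point): Middle of the lid's hinge line, 102.5 mm above the bench, at the case's far (+x) edge; the hinge runs along the case's y. The lid is an aluminium plate 180 x 220 x 5 mm (0.4 kg) reaching from here towards the robot. The point turns with the lid: its -x axis points along the lid to the bar.
- lid_bar (a point): Middle of the lid's front bar: a round steel bar 12 mm thick, 120 mm long along the lid's y, 230 mm from the hinge line, 50 mm in front of the lid's edge, in the plane of the lid, with a 12 mm side rod at each end. Two fingers can straddle it from above, one in front and one in the 44 mm gap behind; it can turn between them. Turns with the lid (same axes as lid_hinge).
- pointer (a joint): Angle of the pointer arm, rad, measured exactly like the lid's: this is the marked angle to which the lid is to be raised. Preset anew between 0.5 and 0.85; stiff, stays where it is.
- pointer_tip (a point): Free end of the pointer arm: a flat steel arm 200 mm long, 8 mm high, 4 mm thick, pivoted on the lid's hinge line and standing beside the lid's +y edge, with a wider 20 mm end. Turns with the arm; its -x axis points from the pivot to this tip.
- mallet: Loose wooden mallet, 0.22 kg, standing on a face of its head. Head: upright cylinder 56 mm across, 70 mm tall. Handle: level bar of rectangular section, 22 mm wide, 26 mm high, its middle 35 mm above the bench, along the mallet's -x out to 166 mm from the head's axis. Origin: centre of the head's lower face (the striking face); z up through the head.
- mallet_grip (a point): Point on the middle of the mallet's handle to take it by, 68 mm from the head's axis along -x, 35 mm above the lower face.
- mallet_head (a point): Centre of the mallet's head, 35 mm above its lower face.
- pot: Bystander: small terracotta vase, 84 mm across, 100 mm tall, standing loose. Origin: centre of its underside.
- half: Bystander: loose white plaster half-mould, an open-topped block 110 x 80 x 45 mm. Origin: centre of its underside.
- knife: Bystander: flat dark steel carving knife, 170 mm long, up to 20 mm wide, 5 to 10 mm thick, lying loose. Origin: underside, its x axis runs along the blade.
- jar: Bystander: loose open white ceramic cup, 76 mm across, 100 mm tall. Origin: centre of its underside.
- rib: Bystander: flat wooden scraper, about 90 x 85 mm, 6 mm thick, lying loose. Origin: on its underside.
- brush: Bystander: hand brush lying loose, along its x axis, about 200 mm long and under 40 mm high. Origin: on its underside.
- flask: Bystander: closed white plastic jar, 60 mm across, 140 mm tall, standing loose. Origin: centre of its underside.
Mind the look-alikes: they are no part of the job. Of the things shaped like the mallet, the wooden one is meant.

How it is judged:
On the way, in this order (a step that is already met when the one before it is completed fails the run):
1. the latch pin is driven down (at least 10 of its 12 mm) by the mallet (value of joint pin above 0.01 m and contact force between mallet and pin above 1 N), for 0.05 s.
2. the lid has sprung ajar and the mallet is let go, at rest on the bench, not touching the case (height (world z) of mallet_head below 0.06 m and contact force between the fingers and mallet below 0.2 N and linear speed of mallet below 0.03 m/s and contact force between mallet and case below 0.2 N and value of joint lid above 0.06 rad), for 0.2 s.
At the end, for the whole second after the job is handed in: The lid stands within 0.08 rad of the pointer arm's angle and still, held up by the fingers (at least 1 N between fingers and lid); the mallet lies or stands at rest on the bench (head's centre below 60 mm), let go and touching neither case nor lid (angle between the x axis of lid_bar and the x axis of pointer_tip, either way round below 0.08 rad and contact force between the fingers and lid above 1 N and velocity of joint lid between -0.05 and 0.05 rad/s and contact force between mallet and lid below 0.2 N and height (world z) of mallet_head below 0.06 m and contact force between the fingers and mallet below 0.2 N and linear speed of mallet below 0.03 m/s and contact force between mallet and case below 0.2 N); the arm keeps its last pose, push and grip.
It fails at once if the latch pin is pushed with the gripper instead of the mallet (contact force between the fingers and pin above 1 N).
It fails at once if the preset pointer arm is moved (tip by more than 12 mm) (distance of pointer_tip from where it was at the start of the episode above 0.012 m).
It fails at once if the mallet is dropped or thrown (over 1 m/s while not in the fingers) (linear speed of mallet above 1 m/s and contact force between the fingers and mallet below 0.05 N).
It fails at once if another thing on the bench is moved by more than 30 mm (distance of any of pot, half, knife, jar, rib, brush, flask from where it was at the start of the episode above 0.03 m).
It also fails if it takes over 72 s, if anything falls off the work surface, if the arm or the gripper's body presses on something with over 40 N, if the wrist force passes 120 N, or if a joint passes its speed limit or range.

### The arm

A 6-joint arm with a two-finger parallel gripper is mounted at the origin on the work surface. World frame = base frame: x ahead of the robot, y to its left, z up, the work surface at z = 0. Lengths are in m, angles in rad, forces in N, time in s.
With the tool pointing down it reaches from about 0.25 to 0.775 m from the base axis. Payload 4 kg.
Tool frame: the origin (TCP) lies midway between the tips of the shut fingers; the grasp point (between the pads) lies 19 mm behind it (robot.hold_point_z is the distance from the TCP to the grasp point, in m); z points along the fingers, y is the line along which they close (so a half turn about z gives the same grasp; the last joint's range is limited). The gripper opens to 94 mm and grips with 3 to 60 N. Pads are 16 mm wide; open, the fingers measure 119 mm over their backs; the gripper's body (75 mm by 177 mm) begins 78 mm behind the grasp point.
Start: joints at [-1.288, 0.087, 1.371, -0, 1.684, -0.103], TCP at [0.207, -0.51, 0.206] pointing down, gripper open.
Joint ranges: [-3.1, 3.1], [-0.76, 2.03], [0.27, 2.55], [-1.08, 4.22], [0.17, 2.65], [-2.57, 2.57]. Speed limits (rad/s): [2.79, 2.79, 3.14, 3.14, 3.14, 3.14].

### API

Orientations are given as [roll, pitch, yaw] about the fixed x, y, z axes, in that order (R = Rz(yaw) Ry(pitch) Rx(roll)).
In Python, from bench import readout, imaging, robot gives the robot as it stands.
- The arm moves only by the tool carry_out, never from a script. Its argument "motion" is text: rows parted by semicolons, each of 7 numbers parted by spaces: the shift along the tool's x, y, z each as a share of 200 mm, from -1 to 1, then the turn, a rotation vector about the tool's x, y, z each as a share of 120 degrees, from -1 to 1, then the opening, from 0 (shut) to 1 (fully open). A call has 1 to 12 rows; each row shifts and turns the commanded pose from where the row before left it, along the tool's axes as they then stand; what a row does not reach is not made up. A row lasts 1/8 s, in which the tool goes at most 62.5 mm and 10.7 degrees, less where a joint would pass 70% of its speed; a pose out of reach is approached as far as the arm can. A call with a number of a shift or a turn outside -1 to 1 is refused whole. A call with a gripper value outside its range is refused whole. The fingers move at their own pace and stop on an object; the grip force is fixed at half the most. Time passes only in rows, so rows that do not move let the fingers close. It gives the time, the measured TCP pose, the force, the opening and the grip force at its end, in the units of the state.
- readout.get_obs(): the state, without advancing time (a new reading comes with each control period).
- imaging.snapshot(name): name is "scene" or "top" or "wrist"; returns a dict with "pixels" (400x640x3 uint8, red, green, blue), "fx", "fy", "cx", "cy" (pixels), "dist_coeffs" ([k1, k2, p1, p2, k3] as OpenCV has them; the pictures are not rectified), "R" (3x3) and "t" (3): a world point X has camera coordinates R X + t. Camera axes: x right, y down, z forward; pixel columns grow to the right and rows downward; lengths in m; the calibration is good to about 2 mm. A picture is of the moment at which its call begins. There is no depth.
- robot.close_job(): hands the job in; it is judged then, once.
The state is a dict: "time": time; "joint_positions": joint angles; "qvel": joint speeds; "joint_torque": joint torques, N m; "tool_pos": TCP position; "ee_rot": TCP orientation; "wrist_force": force on the tool from outside, world axes, zero at the start; "wrist_torque": the same for the moment, N m; "width": finger opening in m; "finger_force": force on a finger pad.
Only numpy, scipy, OpenCV 4.12 (cv2) and the standard library are available. Lean on these libraries where they do the work, as an engineer would, in place of code of your own. Each camera call takes 0.05 s, during which the arm holds its last target. There are 200 camera calls.

## Working session

There is one attempt and no reset: what is moved stays moved. The work goes in short steps, Python scripts to look and compute and a tool call to move; the robot and the scene stay as the last step left them, time stands still between calls to the robot, and variables do not carry over. Pictures are saved under pics/ and viewed, at most 12 in all, crops included, and the job is handed in when it is done.

Besides the shell and the picture viewer there is one more tool, called after "Call:" as a command line: name --argument value ..., lists and objects as JSON in quotes. carry_out: Moves the arm, as the interface text tells. Its arguments: {"type":"object","properties":{"motion":{"type":"string"}},"required":["motion"]}

```bash
mkdir -p pics && ls && python3 - <<'E'
from bench import readout, imaging, robot
import cv2,pickle
for n in ("scene","top"):
    s=imaging.snapshot(n); pickle.dump(s,open(f"{n}0.pkl","wb"))
    cv2.imwrite(f"pics/{n}0.png",s["pixels"][:,:,::-1])
    print(n,s["fx"],s["R"],s["t"],s["dist_coeffs"])
o=readout.get_obs();print(o)
E
```

```text
pics
scene 471.25103971885886 [[-0.80143629  0.59798012 -0.0109386 ]
 [ 0.44449397  0.58329195 -0.6798497 ]
 [-0.40015621 -0.54971836 -0.73326989]] [ 0.34484218 -0.1332044   1.92367058] [-0.00138503  0.          0.          0.          0.        ]
top 366.3224081951524 [[-0.02051527 -0.99978018 -0.00432584]
 [-0.99164144  0.02089916 -0.12732041]
 [ 0.12738283  0.00167767 -0.99185221]] [0.05846954 0.45721185 1.27806889] [0.02840265 0.         0.         0.         0.        ]
{'time': 0.1, 'joint_positions': array([-1.28808430e+00,  8.78832092e-02,  1.37205353e+00,  1.58543038e-05,
        1.68357437e+00, -1.03142510e-01]), 'qvel': array([ 0.00047818, -0.00120939, -0.00282703, -0.00046164, -0.0002597 ,
        0.00040351]), 'joint_torque': array([ 1.98089299e-03, -3.41252804e+01, -3.03301656e+01,  7.19242170e-02,
        3.04192014e-02, -1.04615067e-04]), 'tool_pos': array([ 0.20684096, -0.50911895,  0.2044452 ]), 'ee_rot': array([-3.13968601e+00, -2.13197303e-04,  3.85856108e-01]), 'wrist_force': array([-0.25607167,  0.09357767, -0.11535603]), 'wrist_torque': array([ 0.02578834,  0.01332836, -0.00175493]), 'finger_force': 0.0, 'width': 0.09411281775646746}
```

View pics/scene0.png

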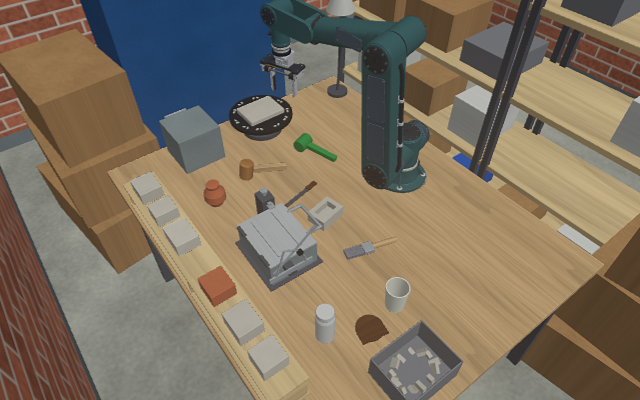

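View pics/top0.png

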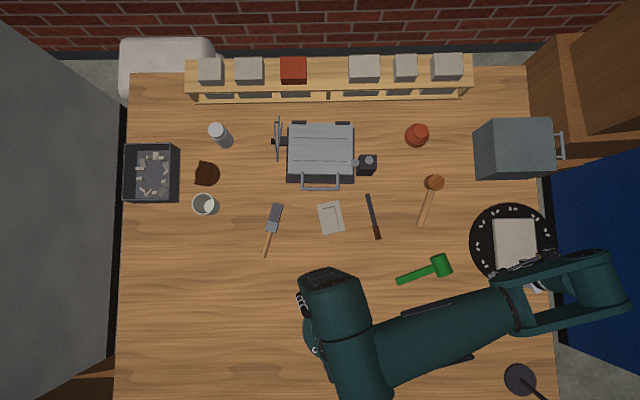

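The scene view shows the wooden mallet (head 247,169), the case (278,245) and the pin (263,193). The top view shows the mallet head at (433,182), handle end (421,225), case (320,153) and housing (367,165). I'll zoom in on both.

```bash
cat > h.py <<'E'
import numpy as np, cv2, pickle
def ray(s,uv):
    K=np.array([[s["fx"],0,s["cx"]],[0,s["fy"],s["cy"]],[0,0,1]])
    p=cv2.undistortPoints(np.array([[uv]],float),K,np.array(s["dist_coeffs"]))[0,0]
    R=np.array(s["R"]);t=np.array(s["t"])
    d=R.T@np.array([p[0],p[1],1]);return -R.T@t,d/np.linalg.norm(d)
def plane(s,uv,z):
    c,d=ray(s,uv);return c+d*(z-c[2])/d[2]
def tri(*so):
    A=np.zeros((3,3));b=np.zeros(3);L=[]
    for s,uv in so:
        c,d=ray(s,uv);P=np.eye(3)-np.outer(d,d);A+=P;b+=P@c;L.append((c,P))
    X=np.linalg.solve(A,b);return X,[round(float(np.linalg.norm(P@(X-c)))*1000,1) for c,P in L]
def load(n): return pickle.load(open(n+".pkl","rb"))
def proj(s,X):
    K=np.array([[s["fx"],0,s["cx"]],[0,s["fy"],s["cy"]],[0,0,1]])
    return cv2.projectPoints(np.array([X],float),cv2.Rodrigues(np.array(s["R"]))[0],np.array(s["t"]),K,np.array(s["dist_coeffs"]))[0][0,0]
E
python3 - <<'E'
from h import *
a=load("top0")["pixels"][105:235,260:460,::-1];cv2.imwrite("pics/topc.png",cv2.resize(a,None,fx=4,fy=4,interpolation=cv2.INTER_CUBIC))
a=load("scene0")["pixels"][150:290,190:350,::-1];cv2.imwrite("pics/scenec.png",cv2.resize(a,None,fx=4,fy=4,interpolation=cv2.INTER_CUBIC))
E
```

```text
(no output)
```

View pics/topc.png

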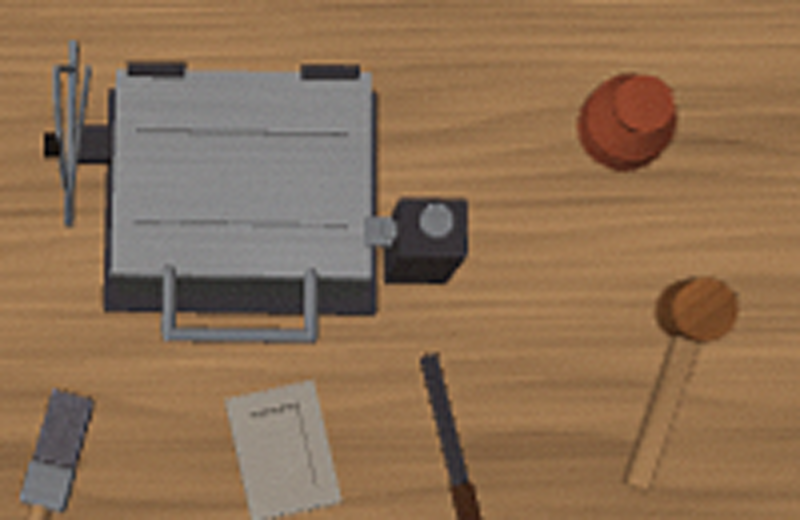

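View pics/scenec.png

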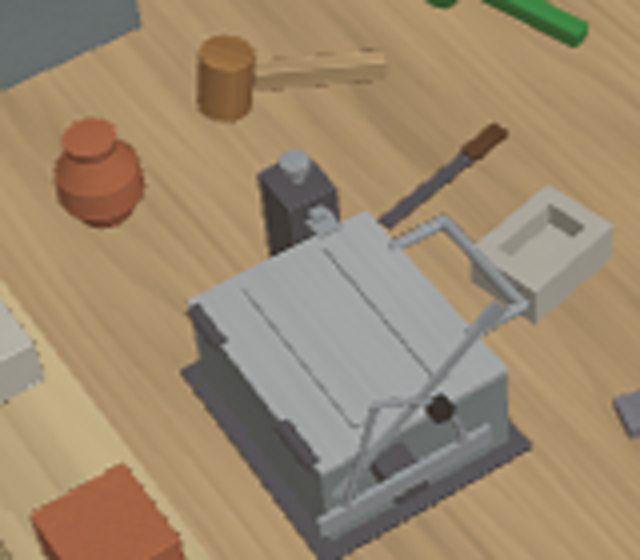

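Top crop: pin top at crop (436,220), bar ends (168,335) and (312,335), mallet head top (707,308), handle end (640,488). Scene crop: pin top (294,160), bar ends (445,222) and (522,303), mallet head top (226,50), handle end (384,65). Next step is triangulating.

```bash
python3 - <<'E'
from h import *
T=load("top0");S=load("scene0")
t=lambda x,y:((x+.5)/4-.5+260,(y+.5)/4-.5+105)
s=lambda x,y:((x+.5)/4-.5+190,(y+.5)/4-.5+150)
np.set_printoptions(precision=4,suppress=True)
for n,a,b in [("pin",(436,220),(294,160)),("barR",(312,337),(445,220)),("barL",(168,337),(522,303)),
 ("lid far R",(372,72),(192,302)),("lid near R",(371,274),(368,215)),("lid near L",(110,274),(505,375)),("lid far L",(117,72),(325,463)),
 ("mhead top",(707,308),(226,52)),("mhandle end",(640,486),(384,58)),("ptip?",(69,225),(490,318)),("ptip2?",(69,225),(520,302)),("knob?",(58,68),(375,405)),
 ("half",(313,380),(548,188)),("knifetip",(430,356),(390,220))]:
    X,e=tri((T,t(*a)),(S,s(*b)));print(n,X,e)
# mallet colour masks on plane z=.035
for n,I in(("top",T),("scene",S)):
    h=cv2.cvtColor(I["pixels"],cv2.COLOR_RGB2HSV);x,y=(433,182) if n=="top" else (247,169);print(n,h[y-4:y+5:4,x],h[y+20,x-6])
print(plane(T,t(657,410),.048),plane(T,t(680,338),.048),plane(T,t(690,345),.048))
print([plane(T,p,.0) for p in (t(483,510),(372,215),(376,235))])
E
```

```text
pin [ 0.5597 -0.125   0.1499] [1.4, 1.4]
barR [ 0.4717 -0.0233  0.1024] [0.9, 0.9]
barL [0.4753 0.0971 0.1035] [2.5, 2.5]
lid far R [ 0.7004 -0.08    0.1004] [1.4, 1.4]
lid near R [ 0.5232 -0.0734  0.1004] [1.4, 1.4]
lid near L [0.5311 0.1464 0.0973] [1.9, 1.9]
lid far L [0.7036 0.1383 0.1099] [0.6, 0.6]
mhead top [ 0.4947 -0.3675  0.0692] [1.1, 1.1]
mhandle end [ 0.3441 -0.3154  0.0162] [0.6, 0.6]
ptip? [0.5534 0.1662 0.2044] [6.5, 6.5]
ptip2? [0.5414 0.1713 0.2218] [4.2, 4.2]
knob? [0.676  0.1778 0.204 ] [0.6, 0.6]
half [ 0.4108 -0.0004  0.1316] [28.6, 28.6]
knifetip [ 0.4644 -0.1338  0.0043] [1.6, 1.6]
top [[ 13 171 131]
 [ 14 164 121]
 [ 13 169 118]] [ 15 122 153]
scene [[ 15 144 152]
 [ 15 142 131]
 [ 15 141 132]] [ 18  95 177]
[ 0.4082 -0.3247  0.048 ] [ 0.4712 -0.3485  0.048 ] [ 0.4648 -0.3568  0.048 ]
[array([ 0.3256, -0.1777,  0.    ]), array([ 0.3878, -0.1502,  0.    ]), array([ 0.3156, -0.1616,  0.    ])]
```

```bash
cat >> h.py <<'E'
from scipy.spatial.transform import Rotation as Ro, Slerp
def pose():
    from bench import readout
    o=readout.get_obs();return np.array(o["tool_pos"]),Ro.from_euler("xyz",o["ee_rot"]),o
def Rd(yaw,lean=0): # tool down with yaw; lean about world y (body towards +x)
    return Ro.from_euler("y",lean)*Ro.from_euler("xyz",[np.pi,0,yaw])
def go(p,R,target,Rt,grip,n=None):
    "print rows in move units"
    d=np.linalg.norm(np.array(target)-p);a=(R.inv()*Rt).magnitude()
    n=n or max(1,int(np.ceil(max(d/.058,a/.175))))
    sl=Slerp([0,1],Ro.concatenate([R,Rt]));P=p;Q=R;out=[]
    for k in range(1,n+1):
        Pn=p+(np.array(target)-p)*k/n;Qn=sl(k/n)
        v=Q.inv().apply(Pn-P)/.2;w=(Q.inv()*Qn).as_rotvec()/np.radians(120)
        out.append(" ".join(f"{x+0:.3f}" for x in [*v,*w])+f" {grip}");P,Q=Pn,Qn
    print("; ".join(out));return np.array(target),Rt
E
python3 - <<'E'
from h import *
p,R,o=pose();go(p,R,[.42,-.34,.2],Rd(-.33),1)
E
```

```text
0.261 -0.076 0.005 -0.000 0.000 0.068 1; 0.248 -0.113 0.005 -0.000 0.000 0.068 1; 0.229 -0.147 0.005 -0.000 0.000 0.068 1; 0.206 -0.178 0.005 -0.000 0.000 0.068 1; 0.178 -0.206 0.005 -0.000 0.000 0.068 1
```

Call:
carry_out --motion "0.26 -0.075 0.005 0 0 0.068 1; 0.25 -0.115 0.005 0 0 0.068 1; 0.23 -0.145 0.005 0 0 0.068 1; 0.205 -0.18 0.005 0 0 0.068 1; 0.18 -0.205 0.005 0 0 0.068 1; 0 0 0 0 0 0 1; 0 0 0 0 0 0 1"

```text
time: 0.98
tool_pos: [0.4202, -0.3403, 0.2]
ee_rot: [3.141, 0.001, -0.325]
wrist_force: [-0.2, -0.8, 0.2]
width: 0.0938
finger_force: 0.0
```

```bash
python3 - <<'E'
from h import *
from bench import imaging
print(pose()[2]["tool_pos"],pose()[2]["ee_rot"])
s=imaging.snapshot("wrist");pickle.dump(s,open("wrist1.pkl","wb"));cv2.imwrite("pics/wrist1.png",s["pixels"][:,:,::-1])
print(-np.array(s["R"]).T@s["t"])
E
```

```text
[ 0.42024252 -0.34031356  0.19999042] [ 3.14129595e+00  1.23458541e-03 -3.24986590e-01]
[ 0.50014147 -0.36785504  0.38015857]
```

View pics/wrist1.png

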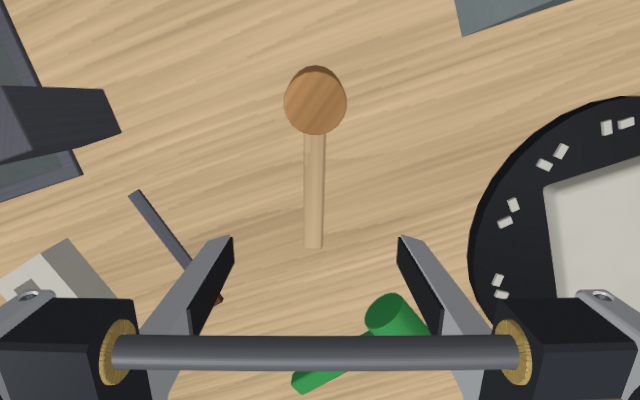

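The wrist view shows the mallet head top circle at about (315,102), and the handle from (315,135) to (313,247), pointing away from the tool.

```bash
python3 - <<'E'
from h import *
np.set_printoptions(precision=4,suppress=True)
W=load("wrist1");T=load("top0");S=load("scene0")
t=lambda x,y:((x+.5)/4-.5+260,(y+.5)/4-.5+105)
s=lambda x,y:((x+.5)/4-.5+190,(y+.5)/4-.5+150)
print("head",tri((W,(315,102)),(T,t(707,308)),(S,s(226,52))))
print("end",tri((W,(313,240)),(T,t(640,484)),(S,s(384,57))))
print(plane(W,(315,102),.07),plane(W,(314.5,138),.048),plane(W,(313,240),.048))
print("green",plane(T,(440,265),.05), plane(T,(400,281),.03))
E
```

```text
head (array([ 0.4956, -0.367 ,  0.0697]), [1.5, 1.8, 0.7])
end (array([ 0.347 , -0.3153,  0.0161]), [4.3, 1.5, 3.0])
[ 0.4971 -0.367   0.07  ] [ 0.4652 -0.3557  0.048 ] [ 0.3646 -0.32    0.048 ]
green [ 0.2089 -0.367   0.05  ] [ 0.1559 -0.2327  0.03  ]
```

```bash
python3 - <<'E'
from h import *
p,R,o=pose();p,R=go(p,R,[.449,-.350,.07],Rd(-.341),1);go(p,R,[.449,-.350,.016],R,1,2)
E
```

```text
0.051 -0.001 0.217 0.000 0.000 0.002 1; 0.051 -0.001 0.217 0.000 0.000 0.002 1; 0.051 -0.002 0.217 0.000 0.000 0.002 1
0.000 -0.000 0.135 0.000 0.000 0.000 1; 0.000 -0.000 0.135 0.000 0.000 0.000 1
```

Call:
carry_out --motion "0.051 -0.001 0.217 0 0 0.003 1; 0.051 -0.001 0.217 0 0 0.003 1; 0.051 -0.001 0.217 0 0 0.002 1; 0 0 0.135 0 0 0 1; 0 0 0.135 0 0 0 1; 0 0 0 0 0 0 0; 0 0 0 0 0 0 0; 0 0 0 0 0 0 0; 0 0 0 0 0 0 0; 0 0 0 0 0 0 0"

```text
time: 2.28
tool_pos: [0.4501, -0.3499, 0.017]
ee_rot: [3.141, -0.001, -0.343]
wrist_force: [0.2, -0.6, 0.1]
width: 0.0473
finger_force: 0.0
```

Call:
carry_out --motion "0 0 0 0 0 0 0; 0 0 0 0 0 0 0; 0 0 0 0 0 0 0; 0 0 0 0 0 0 0; 0 0 0 0 0 0 0; 0 0 0 0 0 0 0; 0 0 -0.05 0 0 0 0; 0 0 -0.2 0 0 0 0; 0 0 -0.25 0 0 0 0; 0 0 -0.25 0 0 0 0; 0 0 -0.2 0 0 0 0; 0 0 0 0 0 0 0"

```text
time: 3.78
tool_pos: [0.4513, -0.3511, 0.2109]
ee_rot: [3.138, -0.008, -0.343]
wrist_force: [-0.2, -0.2, -1.7]
width: 0.0217
finger_force: 30.0
```

```bash
python3 - <<'E'
from h import *
from bench import imaging
o=pose()[2];print(o["tool_pos"],o["ee_rot"],o["width"],o["finger_force"],o["wrist_force"])
a=[]
for n in("wrist","scene"):
    s=imaging.snapshot(n);pickle.dump(s,open(n+"2.pkl","wb"));a.append(s["pixels"][:,:,::-1])
cv2.imwrite("pics/w2.png",cv2.resize(np.vstack([a[0],a[1]]),(480,600)))
E
```

```text
[ 0.4512728  -0.35106624  0.21090016] [ 3.13789673 -0.00823974 -0.34298852] 0.021667936604751598 29.992667734622955 [-0.21651281 -0.16530486 -1.71433345]
```

View pics/w2.png

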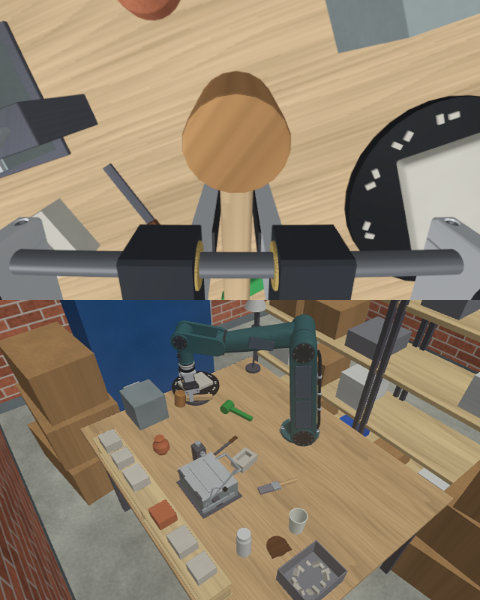

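The mallet is held level. The wrist shows its head top ellipse centred at about full-size pixel (316,183).

```bash
python3 - <<'E'
from h import *
W=load("wrist2");p,R,o=pose()
X=plane(W,(316,183),p[2]-.016+.07);d=R.inv().apply(X-p);print("head in tool",d)
Rt=Rd(0.1);off=Rt.apply([d[0],d[1],0]);tgt=np.array([.559,-.1255,0])-off;print(tgt)
for dx in(0,):
    tgt[2]=.21;go(p,R,tgt,Rt,0)
E
```

```text
head in tool [ 0.05377212  0.0018093  -0.05409063]
[ 5.05315886e-01 -1.29067998e-01 -2.21574834e-19]
-0.027 -0.283 -0.006 -0.000 0.000 -0.053 0; 0.005 -0.284 -0.006 -0.000 0.000 -0.053 0; 0.036 -0.282 -0.006 -0.000 0.000 -0.053 0; 0.067 -0.276 -0.006 -0.000 0.000 -0.053 0
```

Call:
carry_out --motion "-0.02 -0.19 0 0 0 -0.035 0; -0.005 -0.19 0 0 0 -0.035 0; 0.01 -0.19 0 0 0 -0.035 0; 0.025 -0.19 0 0 0 -0.035 0; 0.04 -0.19 0 0 0 -0.035 0; 0.055 -0.185 0 0 0 -0.035 0; 0 0 0 0 0 0 0; 0 0 0 0 0 0 0"

```text
time: 4.88
tool_pos: [0.5059, -0.1268, 0.2038]
ee_rot: [-3.14, 0.004, 0.097]
wrist_force: [-0.7, 0.7, -2.6]
width: 0.0218
finger_force: 30.0
```

```bash
python3 - <<'E'
from h import *
from bench import imaging
o=pose()[2];print(o["tool_pos"],o["ee_rot"],o["width"],o["finger_force"],o["wrist_force"])
a=[]
for n in("scene","top"):
    s=imaging.snapshot(n);pickle.dump(s,open(n+"3.pkl","wb"))
    u,v=proj(s,[.559,-.1255,.153]);print(u,v);u,v=int(u),int(v)
    a.append(cv2.resize(s["pixels"][v-45:v+30,u-50:u+50,::-1],None,fx=4,fy=4,interpolation=cv2.INTER_CUBIC))
cv2.imwrite("pics/s3.png",np.hstack(a))
E
```

```text
[ 0.50587465 -0.12681385  0.20375112] [-3.14036423  0.00433434  0.09656965] 0.021763544107052016 29.99261051416397 [-0.67162348  0.67797026 -2.62874556]
263.5539904892215 188.94166868216203
369.1938708014448 159.29358014776304
```

View pics/s3.png

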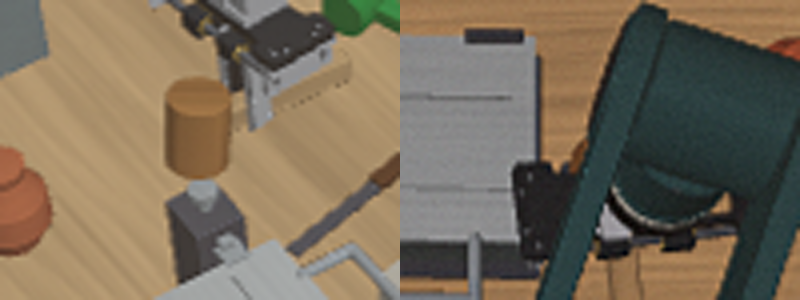

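In the scene crop the mallet head sits right above the pin, with the pin head at (202,190). Next: push down.

Call:
carry_out --motion "0 0 0.08 0 0 0 0; 0 0 0.08 0 0 0 0; 0 0 0.04 0 0 0 0; 0 0 0.03 0 0 0 0; 0 0 0 0 0 0 0"

```text
time: 5.6
tool_pos: [0.5066, -0.127, 0.1602]
ee_rot: [3.141, 0.001, 0.097]
wrist_force: [-1.9, 0.5, 1.4]
width: 0.0219
finger_force: 30.0
```

Call:
carry_out --motion "0 0 0.015 0 0 0 0; 0 0 0.015 0 0 0 0; 0 0 0 0 0 0 0; 0 0 0 0 0 0 0"

```text
time: 6.1
tool_pos: [0.5072, -0.127, 0.1555]
ee_rot: [3.141, -0.001, 0.097]
wrist_force: [-4.3, -0.3, 4.9]
width: 0.0219
finger_force: 30.0
```

Call:
carry_out --motion "0 0 0.015 0 0 0 0; 0 0 0.01 0 0 0 0; 0 0 0 0 0 0 0; 0 0 0 0 0 0 0"

```text
time: 6.6
tool_pos: [0.5069, -0.127, 0.1525]
ee_rot: [3.14, -0.002, 0.097]
wrist_force: [-8.3, 1.0, 11.8]
width: 0.0215
finger_force: 30.0
```

```bash
python3 - <<'E'
from h import *
from bench import imaging
a=[]
for n in("scene",):
    s=imaging.snapshot(n);pickle.dump(s,open(n+"4.pkl","wb"))
    a.append(cv2.resize(s["pixels"][150:290,190:350,::-1],None,fx=4,fy=4,interpolation=cv2.INTER_CUBIC))
cv2.imwrite("pics/s4.png",np.hstack(a))
E
```

```text
(no output)
```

View pics/s4.png

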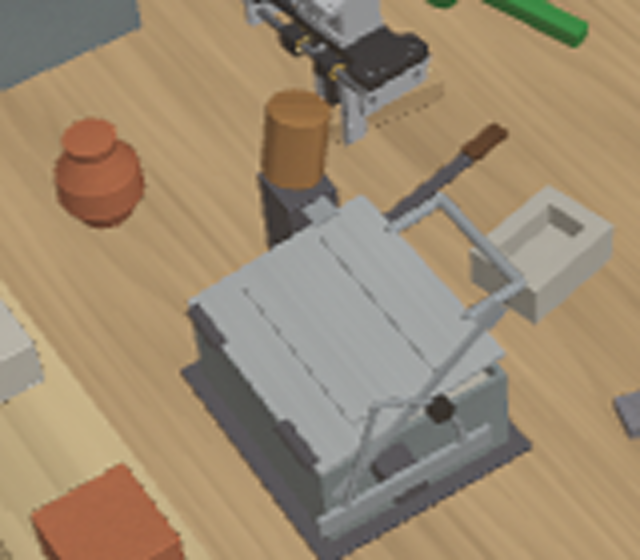

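The lid has sprung ajar: the bar corners rose to (440,200) and (518,280). Time to lift the mallet and take it back.

```bash
python3 - <<'E'
from h import *
p,R,o=pose();p,R=go(p,R,[.505,-.129,.21],R,0,2);p,R=go(p,R,[.449,-.350,.20],Rd(-.341),0,6);p,R=go(p,R,[.449,-.350,.03],R,0,5)
E
```

```text
-0.005 0.005 -0.144 0.000 0.000 0.000 0; -0.005 0.005 -0.144 0.000 0.000 0.000 0
-0.064 0.179 0.008 0.000 -0.000 0.035 0; -0.051 0.183 0.008 0.000 -0.000 0.035 0; -0.038 0.186 0.008 0.000 -0.000 0.035 0; -0.024 0.188 0.008 0.000 -0.000 0.035 0; -0.010 0.190 0.008 0.000 -0.000 0.035 0; 0.004 0.190 0.008 0.000 -0.000 0.035 0
0.000 -0.000 0.170 0.000 0.000 0.000 0; 0.000 -0.000 0.170 0.000 0.000 0.000 0; 0.000 -0.000 0.170 0.000 0.000 0.000 0; 0.000 -0.000 0.170 0.000 0.000 0.000 0; 0.000 -0.000 0.170 0.000 0.000 0.000 0
```

Call:
carry_out --motion "0 0 -0.15 0 0 0 0; 0 0 -0.15 0 0 0 0; -0.065 0.18 0 0 0 0.035 0; -0.05 0.185 0 0 0 0.035 0; -0.04 0.185 0 0 0 0.035 0; -0.025 0.19 0 0 0 0.035 0; -0.01 0.19 0 0 0 0.035 0; 0.005 0.19 0 0 0 0.035 0; 0 0 0.16 0 0 0 0; 0 0 0.16 0 0 0 0; 0 0 0.16 0 0 0 0; 0 0 0 0 0 0 0"

```text
time: 8.15
tool_pos: [0.4489, -0.3469, 0.1088]
ee_rot: [-3.138, 0.007, -0.343]
wrist_force: [-1.5, 0.4, -2.1]
width: 0.0221
finger_force: 30.0
```

Call:
carry_out --motion "0 0 0.16 0 0 0 0; 0 0 0.14 0 0 0 0; 0 0 0.07 0 0 0 0; 0 0 0.03 0 0 0 0; 0 0 0 0 0 0 0; 0 0 0 0 0 0 0"

```text
time: 8.9
tool_pos: [0.4512, -0.3494, 0.0348]
ee_rot: [3.14, -0.003, -0.343]
wrist_force: [-1.2, 0.8, -2.1]
width: 0.0216
finger_force: 30.0
```

Call:
carry_out --motion "0 0 0.04 0 0 0 0; 0 0 0.03 0 0 0 0; 0 0 0.015 0 0 0 0; 0 0 0 0 0 0 0; 0 0 0 0 0 0 0"

```text
time: 9.52
tool_pos: [0.4505, -0.3488, 0.0165]
ee_rot: [3.141, -0.0, -0.343]
wrist_force: [0.9, -0.6, -0.5]
width: 0.022
finger_force: 30.0
```

Call:
carry_out --motion "0 0 0 0 0 0 1; 0 0 0 0 0 0 1; 0 0 0 0 0 0 1; 0 0 0 0 0 0 1; 0 0 0 0 0 0 1; 0 0 0 0 0 0 1; 0 0 -0.05 0 0 0 1; 0 0 -0.2 0 0 0 1; 0 0 -0.25 0 0 0 1; 0 0 -0.25 0 0 0 1; 0 0 -0.25 0 0 0 1; 0 0 -0.1 0 0 0 1"

```text
time: 11.02
tool_pos: [0.4514, -0.3495, 0.2419]
ee_rot: [3.138, -0.007, -0.343]
wrist_force: [-0.3, -0.7, 0.2]
width: 0.0939
finger_force: 0.0
```

```bash
python3 - <<'E'
from h import *
from bench import imaging
print(pose()[2]["time"])
W=imaging.snapshot("wrist");pickle.dump(W,open("wrist5.pkl","wb"))
S=imaging.snapshot("scene");pickle.dump(S,open("scene5.pkl","wb"))
T=imaging.snapshot("top");pickle.dump(T,open("top5.pkl","wb"))
a=cv2.resize(S["pixels"][180:280,240:340,::-1],(500,500),interpolation=cv2.INTER_CUBIC)
b=cv2.resize(W["pixels"][:,:,::-1],(300,188))
c=cv2.resize(T["pixels"][110:200,265:355,::-1],(300,300),interpolation=cv2.INTER_CUBIC)
im=np.zeros((500,800,3),np.uint8);im[:,:500]=a;im[:188,500:]=b;im[200:500,500:]=c
cv2.imwrite("pics/s5.png",im)
E
```

```text
11.025
```

View pics/s5.png

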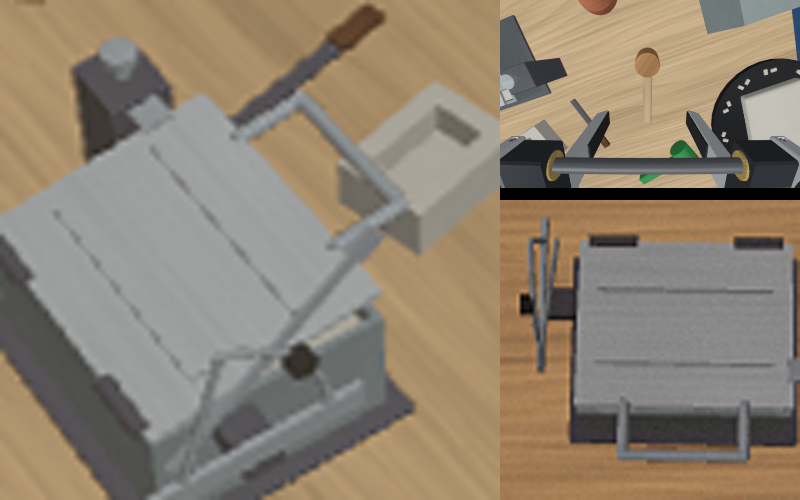

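The mallet stands on the bench, released. The lid is ajar, with bar corners at scene crop (302,98) and (405,203). The pointer tip is at about (378,236) in the scene crop and (541,371) in the top panel.

```bash
python3 - <<'E'
from h import *
np.set_printoptions(precision=4,suppress=True)
T=load("top5");S=load("scene5")
t=lambda x,y:((x-500+.5)/3.3333-.5+265,(y-200+.5)/3.3333-.5+110)
s=lambda x,y:((x+.5)/5-.5+240,(y+.5)/5-.5+180)
for n,a,b in [("barR",(744,457),(302,98)),("barL",(623,457),(405,203)),("tip",(541,371),(378,236)),("tip",(541,371),(370,245)),("tip",(541,371),(384,228))]:
    X,e=tri((T,t(*a)),(S,s(*b)));print(n,X,e)
# pointer by plane y' = .148 of case: scene rays onto vertical plane; hinge (.702,.029), yaw -.033
yaw=-.033;ex=np.array([np.cos(yaw),np.sin(yaw),0]);ey=np.array([-np.sin(yaw),np.cos(yaw),0]);H=np.array([.702,.029,.1025])
for uv in[(378,236),(384,228),(370,245),(330,285),(270,350),(300,318),(220,405)]:
    c,d=ray(S,s(*uv))
    for off in(.125,.148):
        q=c+d*((H+ey*off-c)@ey)/(d@ey);r=q-H;print(uv,off,"len %.3f ang %.3f"%(np.hypot(r@ex,r[2]),np.arctan2(r[2],-(r@ex))),end=" | ")
    print()
E
```

```text
barR [ 0.4745 -0.0226  0.1325] [1.1, 1.1]
barL [0.4764 0.0976 0.1319] [0.2, 0.2]
tip [0.5478 0.1677 0.2137] [2.3, 2.3]
tip [0.5511 0.1671 0.2065] [4.4, 4.4]
tip [0.5452 0.168  0.2201] [0.8, 0.8]
(378, 236) 0.125 len 0.191 ang 0.560 | (378, 236) 0.148 len 0.198 ang 0.743 | 
(384, 228) 0.125 len 0.197 ang 0.567 | (384, 228) 0.148 len 0.205 ang 0.744 | 
(370, 245) 0.125 len 0.183 ang 0.557 | (370, 245) 0.148 len 0.191 ang 0.747 | 
(330, 285) 0.125 len 0.148 ang 0.565 | (330, 285) 0.148 len 0.158 ang 0.795 | 
(270, 350) 0.125 len 0.092 ang 0.547 | (270, 350) 0.148 len 0.105 ang 0.898 | 
(300, 318) 0.125 len 0.120 ang 0.555 | (300, 318) 0.148 len 0.131 ang 0.834 | 
(220, 405) 0.125 len 0.045 ang 0.480 | (220, 405) 0.148 len 0.062 ang 1.111 |
```

```bash
python3 - <<'E'
from h import *
W=load("wrist5");p,R,o=pose();print("cam axis in tool",R.inv().apply(np.array(W["R"])[2]),R.inv().apply(np.array(W["R"])[0]))
p,R=go(p,R,[.45,-.33,.36],R,1);Rt=Ro.from_euler("x",-.65)*Rd(1.57)
go(p,R,[.60,.22,.36],Rt,1)
E
```

```text
cam axis in tool [-0.2808468   0.0014856   0.95975146] [-6.34174957e-04  9.99998296e-01 -1.73347745e-03]
-0.011 -0.029 -0.203 0.000 0.000 0.000 1; -0.011 -0.029 -0.203 0.000 0.000 0.000 1; -0.011 -0.029 -0.203 0.000 0.000 0.000 1
-0.018 -0.237 -0.000 -0.024 -0.017 -0.073 1; 0.018 -0.237 -0.013 -0.024 -0.017 -0.073 1; 0.053 -0.230 -0.026 -0.024 -0.017 -0.073 1; 0.086 -0.218 -0.040 -0.024 -0.017 -0.073 1; 0.116 -0.200 -0.054 -0.024 -0.017 -0.073 1; 0.143 -0.177 -0.069 -0.024 -0.017 -0.073 1; 0.165 -0.149 -0.083 -0.024 -0.017 -0.073 1; 0.183 -0.118 -0.096 -0.024 -0.017 -0.073 1; 0.194 -0.084 -0.108 -0.024 -0.017 -0.073 1; 0.200 -0.048 -0.119 -0.024 -0.017 -0.073 1; 0.200 -0.011 -0.127 -0.024 -0.017 -0.073 1; 0.194 0.026 -0.134 -0.024 -0.017 -0.073 1
```

```bash
python3 - <<'E'
from h import *
p,R,o=pose();p,R=[.45,-.33,.36],R;Rt=Ro.from_euler("x",-.4)*Rd(1.57)
go(np.array(p),R,[.60,.25,.33],Rt,1)
E
```

```text
-0.022 -0.249 0.012 -0.015 -0.011 -0.075 1; 0.017 -0.249 0.004 -0.015 -0.011 -0.075 1; 0.056 -0.244 -0.004 -0.015 -0.011 -0.075 1; 0.093 -0.232 -0.014 -0.015 -0.011 -0.075 1; 0.128 -0.214 -0.023 -0.015 -0.011 -0.075 1; 0.159 -0.190 -0.033 -0.015 -0.011 -0.075 1; 0.186 -0.162 -0.042 -0.015 -0.011 -0.075 1; 0.208 -0.130 -0.051 -0.015 -0.011 -0.075 1; 0.224 -0.094 -0.059 -0.015 -0.011 -0.075 1; 0.234 -0.056 -0.067 -0.015 -0.011 -0.075 1; 0.238 -0.016 -0.073 -0.015 -0.011 -0.075 1; 0.236 0.023 -0.079 -0.015 -0.011 -0.075 1
```

Call:
carry_out --motion "-0.01 -0.03 -0.2 0 0 0 1; -0.01 -0.03 -0.2 0 0 0 1; -0.01 -0.03 -0.2 0 0 0 1; 0 0 0 0 0 0 1"

```text
time: 11.68
tool_pos: [0.4514, -0.3298, 0.3588]
ee_rot: [3.14, -0.005, -0.342]
wrist_force: [0.1, -0.8, -0.3]
width: 0.0945
finger_force: 0.0
```

Call:
carry_out --motion "-0.02 -0.25 0.01 -0.015 -0.011 -0.075 1; 0.015 -0.25 0.005 -0.015 -0.011 -0.075 1; 0.055 -0.245 -0.005 -0.015 -0.011 -0.075 1; 0.095 -0.23 -0.015 -0.015 -0.011 -0.075 1; 0.13 -0.215 -0.025 -0.015 -0.011 -0.075 1; 0.16 -0.19 -0.035 -0.015 -0.011 -0.075 1; 0.185 -0.16 -0.04 -0.015 -0.011 -0.075 1; 0.21 -0.13 -0.05 -0.015 -0.011 -0.075 1; 0.225 -0.095 -0.06 -0.015 -0.011 -0.075 1; 0.235 -0.055 -0.065 -0.015 -0.011 -0.075 1; 0.24 -0.015 -0.075 -0.015 -0.011 -0.075 1; 0.235 0.025 -0.08 -0.015 -0.011 -0.075 1"

```text
time: 13.18
tool_pos: [0.6033, 0.2528, 0.3238]
ee_rot: [-3.127, 0.404, 1.581]
wrist_force: [1.1, -0.7, -0.4]
width: 0.0938
finger_force: 0.0
```

```bash
python3 - <<'E'
from h import *
from bench import imaging
W=imaging.snapshot("wrist");W=imaging.snapshot("wrist");W=imaging.snapshot("wrist");pickle.dump(W,open("wrist6.pkl","wb"));cv2.imwrite("pics/w6.png",W["pixels"][:,:,::-1])
o=pose()[2];print(o["tool_pos"],o["ee_rot"])
E
```

```text
[0.6028878  0.25402889 0.32148347] [-3.12458939  0.4044699   1.58008359]
```

View pics/w6.png

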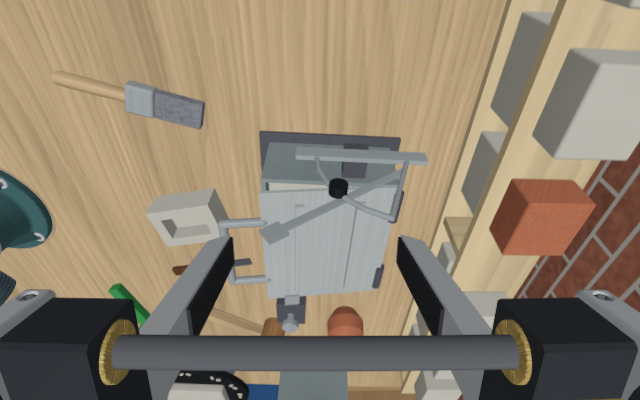

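The wrist view from the +y side shows the pointer running from its pivot near (400,167) to its wide end, whose end midpoint is at about (266,233). The lid's bar ends are at (222,225) and (236,280).

```bash
python3 - <<'E'
from h import *
np.set_printoptions(precision=4,suppress=True)
T=load("top5");S=load("scene5");W=load("wrist6")
t=lambda x,y:((x-500+.5)/3.3333-.5+265,(y-200+.5)/3.3333-.5+110)
s=lambda x,y:((x+.5)/5-.5+240,(y+.5)/5-.5+180)
yaw=-.033;ex=np.array([np.cos(yaw),np.sin(yaw),0]);ey=np.array([-np.sin(yaw),np.cos(yaw),0]);H=np.array([.702,.029,.1025])
def rep(n,X,e): r=X-H;print(n,X,e,"y %.3f len %.3f ang %.3f"%(r@ey,np.hypot(r@ex,r[2]),np.arctan2(r[2],-(r@ex))))
a,b,w=(T,t(541,371)),(S,s(380,233)),(W,(266,233))
rep("TSW",*tri(a,b,w));rep("SW",*tri(b,w));rep("TW",*tri(a,w));rep("TS",*tri(a,b))
w=(W,(222,225));rep("barL",*tri((T,t(623,457)),(S,s(405,203)),w))
for off in(.12,.125,.13,.135):
    for I,uvs in((S,[s(380,233),s(330,285),s(270,350)]),(W,[(266,233),(310,209),(365,182)])):
        for uv in uvs:
            c,d=ray(I,uv);q=c+d*((H+ey*off-c)@ey)/(d@ey);r=q-H;print(off,"%.3f %.3f"%(np.hypot(r@ex,r[2]),np.arctan2(r[2],-(r@ex))),end=" | ")
        print()
E
```

```text
TSW [0.5496 0.1673 0.2183] [4.7, 0.7, 5.3] y 0.133 len 0.195 ang 0.636
SW [0.557  0.1784 0.2328] [0.5, 0.5] y 0.145 len 0.199 ang 0.716
TW [0.5498 0.167  0.2183] [5.0, 5.0] y 0.133 len 0.195 ang 0.637
TS [0.5469 0.1678 0.2161] [1.8, 1.8] y 0.134 len 0.196 ang 0.619
barL [0.4779 0.097  0.1352] [2.2, 2.3, 3.8] y 0.061 len 0.229 ang 0.144
0.12 0.192 0.523 | 0.12 0.147 0.512 | 0.12 0.091 0.460 | 
0.12 0.187 0.602 | 0.12 0.128 0.538 | 0.12 0.045 0.241 | 
0.125 0.193 0.564 | 0.125 0.148 0.565 | 0.125 0.092 0.547 | 
0.125 0.189 0.625 | 0.125 0.131 0.575 | 0.125 0.048 0.372 | 
0.13 0.194 0.604 | 0.13 0.149 0.618 | 0.13 0.094 0.631 | 
0.13 0.191 0.649 | 0.13 0.134 0.611 | 0.13 0.052 0.485 | 
0.135 0.196 0.644 | 0.135 0.151 0.669 | 0.135 0.096 0.711 | 
0.135 0.193 0.672 | 0.135 0.138 0.645 | 0.135 0.057 0.580 |
```

```bash
cat >> h.py <<'E'
def segs(I,box,minlen=10):
    x0,y0,x1,y1=box;g=cv2.cvtColor(I["pixels"],cv2.COLOR_RGB2GRAY)[y0:y1,x0:x1]
    g=cv2.resize(g,None,fx=4,fy=4,interpolation=cv2.INTER_CUBIC)
    L=cv2.createLineSegmentDetector().detect(g)[0][:,0]
    L=(L+.5)/4-.5+np.array([x0,y0,x0,y0]);return [l for l in L if np.hypot(l[2]-l[0],l[3]-l[1])>minlen]
def lineang(I,l,yaw=-.033):
    ey=np.array([-np.sin(yaw),np.cos(yaw),0]);ex=np.array([np.cos(yaw),np.sin(yaw),0])
    n=np.cross(ray(I,l[:2])[1],ray(I,l[2:])[1]);d=np.cross(n,ey);d/=np.linalg.norm(d)
    return np.arctan(-d[2]/(d@ex))
E
python3 - <<'E'
from h import *
for n,box in(("scene5",(262,215,330,285)),("wrist6",(220,130,430,300))):
    I=load(n);print(n)
    for l in segs(I,box,16):
        print(np.round(l,1),"%.3f  (yaw-.045: %.3f)"%(lineang(I,l),lineang(I,l,-.045)))
E
```

```text
scene5
[320.9 262.7 304.8 272. ] 0.002  (yaw-.045: 0.022)
[311.  231.8 297.1 247.9] 0.659  (yaw-.045: 0.673)
[286.  271.3 304.  261.2] -0.012  (yaw-.045: 0.007)
wrist6
[414.  299.4 398.6 268.3] -1.345  (yaw-.045: -1.344)
[234.8 260.3 219.7 291.9] 1.402  (yaw-.045: 1.403)
[232.2 237.  233.8 259.1] -1.319  (yaw-.045: -1.319)
[395.8 263.9 397.7 237. ] 1.355  (yaw-.045: 1.355)
[219.6 253.1 229.6 236.5] 1.355  (yaw-.045: 1.357)
[401.1 238.2 429.3 284.3] -1.299  (yaw-.045: -1.297)
[384.3 265.1 378.5 287.2] 1.242  (yaw-.045: 1.241)
[260.1 130.1 399.4 136.8] -0.005  (yaw-.045: 0.017)
[319.8 160.1 372.  162.6] -0.006  (yaw-.045: 0.012)
[371.3 286.5 376.  267.8] 1.265  (yaw-.045: 1.265)
[261.4 174.2 258.7 133.2] -1.393  (yaw-.045: -1.393)
[251.6 264.  234.5 265.9] 0.200  (yaw-.045: 0.210)
[393.9 220.7 401.6 190.5] 1.249  (yaw-.045: 1.249)
[368.6 149.3 342.9 148.2] 0.005  (yaw-.045: 0.025)
[408.  165.  402.1 188.6] 1.249  (yaw-.045: 1.249)
[229.8 218.4 258.6 216.9] 0.142  (yaw-.045: 0.155)
[324.8 184.6 269.4 182.1] -0.003  (yaw-.045: 0.013)
[372.3 162.5 394.8 163.6] -0.013  (yaw-.045: 0.005)
[219.8 199.1 228.6 217.7] -1.070  (yaw-.045: -1.069)
[296.  159.1 313.9 159.7] 0.009  (yaw-.045: 0.028)
[237.  276.2 264.5 274.1] 0.150  (yaw-.045: 0.159)
[342.2 286.6 355.  207.2] 1.396  (yaw-.045: 1.396)
[362.8 204.7 387.9 213.4] -0.455  (yaw-.045: -0.443)
[356.6 209.2 344.2 286. ] 1.392  (yaw-.045: 1.392)
[281.2 223.8 334.6 199. ] 0.663  (yaw-.045: 0.671)
[377.2 187.1 353.9 198.3] 0.662  (yaw-.045: 0.670)
[388.5 147.3 368.5 146.2] -0.010  (yaw-.045: 0.010)
[346.6 201.9 288.  230.3] 0.665  (yaw-.045: 0.673)
[296.3 142.8 269.8 141.6] -0.004  (yaw-.045: 0.016)
[327.6 144.3 304.1 143.2] -0.002  (yaw-.045: 0.018)
[363.8 178.1 342.9 177.2] 0.007  (yaw-.045: 0.024)
[303.8 188.7 326.3 187.5] 0.157  (yaw-.045: 0.172)
[288.5 235.3 269.7 244.5] 0.667  (yaw-.045: 0.674)
```

The pointer reads 0.665 rad. The check edges back this up: level case edges read 0 and the lid reads 0.15. Next I'll straddle the bar.

```bash
python3 - <<'E'
from h import *
p,R,o=pose();Rt=Rd(1.538,.15);tz=Rt.apply([0,0,1]);B=np.array([.4755,.0375,.1355]);g=B+.019*tz
p,R=go(p,R,g-.13*tz,Rt,.4,7);p,R=go(p,R,g,Rt,.4,4)
E
```

```text
-0.120 -0.079 0.112 0.010 0.027 0.001 0.4; -0.126 -0.076 0.106 0.010 0.027 0.001 0.4; -0.132 -0.074 0.101 0.010 0.027 0.001 0.4; -0.138 -0.072 0.094 0.010 0.027 0.001 0.4; -0.143 -0.070 0.088 0.010 0.027 0.001 0.4; -0.148 -0.068 0.081 0.010 0.027 0.001 0.4; -0.153 -0.067 0.073 0.010 0.027 0.001 0.4
-0.000 -0.000 0.163 0.000 0.000 0.000 0.4; 0.000 0.000 0.163 0.000 0.000 0.000 0.4; -0.000 -0.000 0.163 0.000 0.000 0.000 0.4; -0.000 -0.000 0.163 0.000 0.000 0.000 0.4
```

Call:
carry_out --motion "-0.12 -0.08 0.11 0.01 0.027 0.001 0.4; -0.125 -0.075 0.105 0.01 0.027 0.001 0.4; -0.13 -0.075 0.1 0.01 0.027 0.001 0.4; -0.14 -0.07 0.095 0.01 0.027 0.001 0.4; -0.145 -0.07 0.09 0.01 0.027 0.001 0.4; -0.15 -0.07 0.08 0.01 0.027 0.001 0.4; -0.155 -0.065 0.075 0.01 0.027 0.001 0.4; 0 0 0 0 0 0 0.4; 0 0 0 0 0 0 0.4; 0 0 0 0 0 0 0.4"

```text
time: 14.58
tool_pos: [0.4916, 0.0361, 0.2502]
ee_rot: [-2.995, 0.007, 1.528]
wrist_force: [-0.3, -0.2, -0.1]
width: 0.0376
finger_force: 0.0
```

```bash
python3 - <<'E'
from h import *
p,R,o=pose();Rt=Rd(1.538,.15);tz=Rt.apply([0,0,1]);B=np.array([.4755,.0375,.1355]);g=B+.019*tz
print(p,o["ee_rot"],o["width"],g-.13*tz);p,R=go(p,R,g,Rt,.4,4)
E
```

```text
[0.49161087 0.03605787 0.2502426 ] [-2.99511731  0.00692554  1.52754005] 0.03759147859139167 [0.49208763 0.0375     0.24525359]
0.002 0.001 0.169 0.000 0.000 -0.001 0.4; 0.002 0.001 0.169 0.000 0.000 -0.001 0.4; 0.002 0.001 0.169 0.000 0.000 -0.001 0.4; 0.002 0.001 0.169 0.000 0.000 -0.001 0.4
```

Call:
carry_out --motion "0.002 0.001 0.17 0 0 -0.001 0.4; 0.002 0.001 0.17 0 0 -0.001 0.4; 0.002 0.001 0.17 0 0 -0.001 0.4; 0.002 0.001 0.165 0 0 -0.001 0.4; 0 0 0 0 0 0 0.4; 0 0 0 0 0 0 0; 0 0 0 0 0 0 0; 0 0 0 0 0 0 0; 0 0 0 0 0 0 0; 0 0 0 0 0 0 0; 0 0 0 0 0 0 0; 0 0 0 0 0 0 0"

```text
time: 16.08
tool_pos: [0.4755, 0.037, 0.1178]
ee_rot: [-3.002, 0.005, 1.535]
wrist_force: [5.8, 0.4, 0.2]
width: 0.011
finger_force: 30.0
```

```bash
python3 - <<'E'
from h import *
p,R,o=pose();print(p,o["ee_rot"],o["width"],o["finger_force"],o["wrist_force"])
H=np.array([.703,.0295,.1025]);yaw=-.033;ex=np.array([np.cos(yaw),np.sin(yaw),0])
q=p-.019*R.apply([0,0,1]);r=q-H;print(q,"len %.3f ang %.3f"%(np.hypot(r@ex,r[2]),np.arctan2(r[2],-(r@ex))))
l0=.15
def tgt(th,lean,q0=q):
    Rt=Rd(1.538,lean);b=H-.2285*0*ex
    d=lambda t:-.23*np.cos(t)*ex+np.array([0,0,.23*np.sin(t)])
    B=q0+d(th)-d(.145);return B+.019*Rt.apply([0,0,1]),Rt
P,Q=p,R
for th in np.linspace(.145,.665,9)[1:]:
    P,Q=go(P,Q,*tgt(th,.15+(th-.145)*.5),0,1)
E
```

```text
[0.47547422 0.03697539 0.11776466] [-3.00193078  0.0050695   1.53482008] 0.010989497576965702 30.000725090503693 [5.79979391 0.40474619 0.15401954]
[0.4781209  0.03697557 0.13657942] len 0.228 ang 0.150
-0.000 -0.001 -0.075 0.020 -0.001 -0.002 0
-0.001 0.001 -0.075 0.016 -0.001 -0.000 0
-0.001 0.004 -0.074 0.016 -0.001 0.000 0
-0.001 0.006 -0.074 0.016 -0.001 0.000 0
-0.001 0.009 -0.074 0.016 -0.001 0.000 0
-0.001 0.011 -0.073 0.016 -0.001 0.000 0
-0.001 0.013 -0.073 0.016 -0.001 -0.000 0
-0.001 0.016 -0.072 0.016 -0.001 0.000 0
```

Call:
carry_out --motion "0 0 -0.04 0.01 0 0 0; 0 0 -0.055 0.01 0 0 0; 0 0.001 -0.055 0.012 0 0 0; 0 0.003 -0.074 0.016 0 0 0; 0 0.005 -0.074 0.016 0 0 0; 0 0.008 -0.074 0.016 0 0 0; 0 0.01 -0.074 0.016 0 0 0; 0 0.013 -0.073 0.016 0 0 0; 0 0.012 -0.045 0.01 0 0 0; 0 0.006 -0.025 0.006 0 0 0; 0 0 0 0 0 0 0; 0 0 0 0 0 0 0"

```text
time: 17.58
tool_pos: [0.5149, 0.0356, 0.2248]
ee_rot: [-2.728, 0.006, 1.535]
wrist_force: [3.7, -2.7, -8.9]
width: 0.011
finger_force: 30.0
```

```bash
python3 - <<'E'
from h import *
from bench import imaging
p,R,o=pose();print(p,o["ee_rot"],o["width"],o["finger_force"],o["wrist_force"])
H=np.array([.703,.0295,.1025]);yaw=-.033;ex=np.array([np.cos(yaw),np.sin(yaw),0])
q=p-.019*R.apply([0,0,1]);r=q-H;print(q,"len %.3f ang %.3f"%(np.hypot(r@ex,r[2]),np.arctan2(r[2],-(r@ex))))
S=imaging.snapshot("scene");pickle.dump(S,open("scene7.pkl","wb"))
for l in segs(S,(225,180,345,300),10): print(np.round(l,1),"%.3f"%lineang(S,l))
W=imaging.snapshot("wrist");pickle.dump(W,open("wrist7.pkl","wb"))
a=cv2.resize(S["pixels"][180:290,225:345,::-1],(600,550),interpolation=cv2.INTER_CUBIC)
cv2.imwrite("pics/s7.png",a)
E
```

```text
[0.51488754 0.0356463  0.22481849] [-2.72761338  0.00643806  1.53457626] 0.010984898622413605 29.994405806064606 [ 3.70147851 -2.66334235 -8.92658058]
[0.52252944 0.03548145 0.24221315] len 0.228 ang 0.659
[285.4 181.3 273.5 192.5] 0.467
[294.  184.6 300.3 192.4] -1.141
[313.2 186.4 305.1 192.6] 0.285
[320.8 262.8 304.7 272.1] 0.001
[295.3 264.2 284.5 270.3] 0.001
[300.4 194.5 292.1 184.9] -1.124
[267.  201.1 258.1 190.9] -1.175
[304.8 186.5 313.  179.9] 0.345
[270.1 291.2 237.9 247.6] -1.311
[244.8 236.6 258.8 254.9] -1.280
[298.6 198.2 291.6 189.8] -1.141
[238.9 225.8 245.6 234.5] -1.279
[261.1 254.6 268.6 264.1] -1.272
[307.2 212.1 323.8 223. ] -0.975
[283.9 190.9 273.2 200.1] 0.393
[292.  187.9 303.1 200.2] -1.114
[305.8 237.9 297.1 247.9] 0.653
[322.9 230.5 307.4 219.9] -0.999
[316.6 243.5 316.4 253.5] 1.553
[293.3 248.9 304.  236.4] 0.661
[278.1 275.8 304.1 261.2] -0.002
[284.  259.3 291.3 251.6] 0.575
[324.  222.1 335.9 211.8] 0.391
[314.5 210.8 324.7 202.5] 0.344
```

View pics/s7.png

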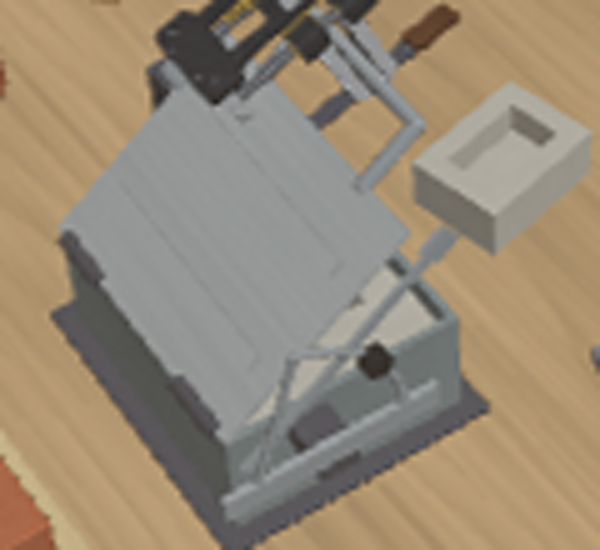

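The lid is raised and held by its bar. In the crop the lid's +y edge runs from (225,437) to (408,235) and the pointer from (265,470) to (440,245). One numeric check of that edge, then I hand in.

```bash
python3 - <<'E'
from h import *
S=load("scene7");f=lambda x,y:[(x+.5)/5-.5+225,(y+.5)/5-.5+180]
for a,b in(((225,437),(408,235)),((240,424),(400,246)),((63,228),(180,92)),((362,188),(420,128)),((300,430),(420,268))): print("%.3f"%lineang(S,f(*a)+f(*b)))
o=pose()[2];print(o["qvel"],o["finger_force"])
E
```

```text
0.610
0.617
0.631
0.549
0.787
[ 0.0020769  -0.0024918  -0.00186167 -0.00056276 -0.00134816  0.00097432] 29.994169771671295
```

```bash
python3 - <<'E'
from h import *
W=load("wrist7")
for l in segs(W,(0,0,640,400),25):
    a=lineang(W,l)
    if .4<a<.9: print(np.round(l,1),"%.3f"%a)
S=load("scene7");g=cv2.GaussianBlur(S["pixels"].astype(float).sum(2),(3,3),0)
# lid +y edge: strongest brightness step across, sampled along the edge, by position
A=np.array([272.5,265.]);B=np.array([304.5,229.]);u=(B-A)/np.linalg.norm(B-A);n=np.array([-u[1],u[0]])
pts=[]
for k in np.linspace(.05,.95,25):
    c=A+(B-A)*k;o=np.arange(-4,4.01,.25);P=c+o[:,None]*n
    v=cv2.remap(g.astype(np.float32),P[:,0].astype(np.float32)[None],P[:,1].astype(np.float32)[None],cv2.INTER_LINEAR)[0]
    pts.append(P[np.argmax(abs(np.gradient(v)))])
L=cv2.fitLine(np.array(pts,np.float32),cv2.DIST_HUBER,0,.1,.1).ravel();p=L[2:]
print(len(pts),"%.3f"%lineang(S,[*(p-20*L[:2]),*(p+20*L[:2])]))
E
```

```text
[ 71.7 332.9 186.7 334.8] 0.407
[181.6 369.9  74.5 367.5] 0.407
[589.8  46.7 537.   43. ] 0.651
[342.3 299.6 423.8 299.1] 0.406
[639.2  50.6 614.1  49.1] 0.567
[443.2 335.  604.2 331.7] 0.406
[554.2 367.5 449.2 369.9] 0.407
[341.  370.8 295.1 370.8] 0.407
[390.7 157.  327.6 160. ] 0.639
[639.2  11.4 597.8   5.7] 0.674
[612.9 365.4 553.8 367.5] 0.408
[ 5.937e+02 -2.000e-01  6.392e+02  6.300e+00] 0.670
[217.9 345.9 182.3 345.5] 0.408
25 0.639
```

```bash
python3 -c "
from bench import robot
print(robot.close_job())"
```

```text
the job is handed in; nothing more can be done
None
```

I handed the job in: the mallet knocked the pin down, the lid sprang ajar, and the mallet is standing back on the bench; the gripper holds the lid at about 0.65 rad against the pointer's 0.66 rad (no verdict was returned).

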